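# Pin the lid of the cedar box back on

### The job

Put the lid of the cedar box back on its hinge: slide the lid along the box until the hole of its knuckle lines up with those of the box's knuckles, then push the steel hinge pin, which is already started in the box's first knuckles, through the lid's knuckle and the last one until its head is fully home. Leave the other things on the table where they are.

Things in the scene. Friction and masses are not known exactly. Their poses are not given: they have to be found in the camera images.
- box: Open cedar box, 160 (x) by 200 (y) by 75 mm high, fixed on a 3 mm green cutting mat; 8 mm cleats along both sides rise to 85 mm. Origin: centre of underside. x points to the hinge side (away from the robot, within about 20 deg), y along the hinge, z up. Three fixed steel knuckles, 26 by 26 mm blocks, hole axis 32 mm out from the +x wall, span y = -80 to -50, -10 to 20 and 52 to 74 mm.
- hinge_mouth (a point): Centre of the hole in the outer (-y) face of the box's first knuckle, at box (112, -80, 89.5) mm; axes as the box's. All holes are 12.5 mm wide through holes on one line along box y through this point. When the pin is home, its head rests on this face.
- lid (a joint): Slide of the lid along box x, in m: 0 = holes in line; negative = short of it (starts 25 to 55 mm short, towards the robot); positive = too far (end stop at +12 mm, none at 0). It stays where left (friction 2.5 N), cannot lift or turn. Within about 3 mm of 0 the pin's tapered tip draws the lid in; far short of 0 the lid's knuckle is out of the pin's path and the pin misses it.
- lid_handle (a point): Centre of the lid's wooden handle rail, an upright bar 20 (box x) by 90 (box y) by 32 mm high, 103.5 mm above the box's underside; moves with the lid, axes as the box's. Push it on either long face or pinch it. The lid is a cedar board 170 by 196 by 12 mm, its top 16 mm below this point.
- lid_knuckle (a point): Centre of the hole of the lid's steel knuckle, a 26 by 26 mm block 26 mm long (box y = 23 to 49 mm) that belongs in the gap between the box's second and third knuckles; moves with the lid, axes as the box's.
- pin: Loose dark steel hinge pin along box y, about 110 g: shank 10 mm thick, 163 mm long, the last 9 mm tapered to 4 mm; flat round head 26 mm across, 10 mm thick. Origin: centre of the head's inner face; own y points along the shank to the tip. Starts in the box's first two knuckles, the head 65 to 75 mm off the first, to be pushed towards box +y.
- pin_head (a point): Centre of the pin head's outer face (the one to push), 10 mm behind the pin's origin; axes as the pin's.
- shims: Bystander: stack of five cedar shims, 200 by 38 by 30 mm, with two leaning on it; origin under the stack's centre.
- scraper: Bystander: stainless bench scraper lying flat, 120 by 150 mm, 24 mm high at its wooden grip; origin under its centre.
- jar: Bystander: squat glass jar with twist cap, 80 mm across, 75 mm high; origin under its centre.
- dish: Bystander: acorn-shaped lidded ceramic dish, 100 mm across, 85 mm high; origin under its centre.
Things that resemble listed ones, but are neither listed nor needed, are in the scene too. Of the things shaped like the pin, the steel one is meant.

How it is judged:
By the outcome, as a careful person would: the job done as asked, in the order asked, and still so for the second after the job is handed in, with the robot touching nothing.
It also fails if it takes over 51 s, if anything falls off the work surface, if the arm or the gripper's body presses on something with over 40 N, if the wrist force passes 120 N, or if a joint passes its speed limit or range.

### The arm

A 6-joint arm with a two-finger parallel gripper is mounted at the origin on the work surface. World frame = base frame: x ahead of the robot, y to its left, z up, the work surface at z = 0. Lengths are in mm, angles in rad, forces in N, time in s.
With the tool pointing down it reaches from about 350 to 875 mm from the base axis. Payload 4.2 kg.
Tool frame: the origin (TCP) lies at the very end of the fingers, on their centre line; the grasp point (between the pads) lies 19 mm behind it (env.grip_point_offset is the z of the grasp point in the tool frame, in mm); z points along the fingers, x is the direction in which the jaws open and shut, and the axes are right-handed (so a half turn about z gives the same grasp; the last joint's range is limited). The gripper opens to 87 mm and grips with 3 to 60 N. Pads are 19 mm wide; open, the fingers measure 117 mm over their backs; the gripper's body (75 mm by 190 mm) begins 51 mm behind the grasp point.
Start: joints at [-1.079, 0.385, 0.008, 0, -1.194, -0.259], TCP at [144.207, -608.115, 222.55] pointing down, gripper open.
Joint ranges: [-3.14, 3.14], [-1.21, 2.06], [-1.07, 1.41], [-3.16, 2.05], [-2.99, -0.16], [-3.1, 3.1]. Speed limits (rad/s): [2.79, 2.79, 3.14, 3.14, 3.14, 3.14].

### API

Orientations are given as a unit quaternion [x, y, z, w].
In Python, from cell import env gives the robot as it stands.
- The arm moves only by the tool send_rows, never from a script. Its argument "series" is one flat list of numbers, 7 for each row, row after row: the shift along the tool's x, y, z in mm, then the turn, a rotation vector about the tool's x, y, z in degrees, then the closure, from 0 (fully open) to 1 (shut). A call has 1 to 12 rows; each row is the pose to reach, as a shift and turn from the pose commanded when the call began, along the tool's axes at that moment; what a row does not reach only later rows make up. A row lasts 1/8 s, in which the tool goes at most 62.5 mm and 10.7 degrees, less where a joint would pass 70% of its speed; a pose out of reach is approached as far as the arm can. A call with a gripper value outside its range is refused whole. The fingers move at their own pace and stop on an object; the grip force is fixed at half the most. Time passes only in rows, so rows that repeat a pose let the fingers close. It gives the time, the measured TCP pose, the force and the opening at its end, in the units of the state.
- env.get_state(): the state, without advancing time (a new reading comes with each control period).
- env.snapshot(name): name is "scene" or "top" or "wrist"; returns a dict with "pixels" (384x512x3 uint8, red, green, blue), "z_map" (384x512 float32, mm along the optical axis (not along the pixel's ray), 0 where there is no reading), "K" (3x3 intrinsics, pixels), "R" (3x3) and "t" (3): a world point X has camera coordinates R X + t; the wrist camera has in their place "hand_eye" (4x4, takes a point from camera to tool coordinates, whose origin is the TCP and whose axes are the tool frame's). Camera axes: x right, y down, z forward; pixel columns grow to the right and rows downward; lengths in mm; the calibration is good to about 2 mm. A picture is of the moment at which its call begins: read the wrist's pose just before it.
- env.hand_in(): hands the job in, once; it reports no verdict.
The state is a dict: "clock": time; "q": joint angles; "qvel": joint speeds; "tau": joint torques, N m; "ee_pos": TCP position; "tool_rot": TCP orientation; "force": force on the tool from outside, world axes, zero at the start; "wrist_torque": the same for the moment, N m; "gripper_width": opening from 0.0 (shut) to 1.0 (fully open).
Only numpy, scipy, OpenCV 4.12 (cv2) and the standard library are available. Lean on these libraries where they do the work, as an engineer would, in place of code of your own. Each camera call takes 0.05 s, during which the arm holds its last target.

## Working session

There is one attempt and no reset: what is moved stays moved. The work goes in short steps, Python scripts to look and compute and a tool call to move; the robot and the scene stay as the last step left them, time stands still between calls to the robot, and variables do not carry over. Pictures are saved under pics/ and viewed, and the job is handed in when it is done.

Besides the shell and the picture viewer there is one more tool, called after ">>>" as name(argument=value, ...) on one line, values as JSON. send_rows: Moves the arm, as the interface text tells. Its arguments: {"type":"object","properties":{"series":{"type":"array","items":{"type":"number"}}},"required":["series"]}

```bash
ls; mkdir -p pics
cat > h.py <<'E'
import numpy as np, cv2
from cell import env
from scipy.spatial.transform import Rotation as Ro
def snap(n):
    s=env.snapshot(n); return s
def save(s,f,crop=None,k=1):
    im=s["pixels"][:,:,::-1]
    if crop: im=im[crop[1]:crop[3],crop[0]:crop[2]]
    im=cv2.resize(im,None,fx=k,fy=k,interpolation=cv2.INTER_CUBIC) if k!=1 else im
    cv2.imwrite("pics/"+f,im)
def cloud(s):
    z=s["z_map"]; h,w=z.shape; u,v=np.meshgrid(np.arange(w),np.arange(h)); K=s["K"]
    c=np.stack([(u-K[0,2])/K[0,0]*z,(v-K[1,2])/K[1,1]*z,z],-1)
    P=(c-s["t"])@s["R"]   # R^T (c-t)
    P[z<=0]=np.nan
    return P
E
python3 - <<'E'
from h import *
import pickle
print(env.get_state())
for n in("scene","top"):
    s=snap(n); save(s,n+"0.png",k=1.5); pickle.dump(s,open(n+".pkl","wb")); print(n,s["K"],s["R"],s["t"],(s["z_map"]>0).mean())
E
```

```text
pics
{'clock': 0.0, 'q': array([-1.07941336e+00,  3.85570049e-01,  6.63328459e-03, -5.25087576e-04,
       -1.19399117e+00, -2.58613782e-01]), 'qvel': array([-6.99837575e-05, -2.79886259e-04, -1.23654218e-03, -4.03132058e-04,
       -1.75664502e-03, -4.03866697e-04]), 'tau': array([ 2.27789542e-05, -3.90667534e+01,  1.87407088e+01,  4.22013760e+00,
        1.09680853e-02, -2.03557165e-04]), 'ee_pos': array([ 144.06627436, -607.55217938,  221.45050316]), 'tool_rot': array([ 6.20288111e-01,  7.84373294e-01,  6.48989586e-04, -8.79943975e-04]), 'force': array([ 0.98734879,  0.42059916, -0.59974706]), 'wrist_torque': array([-0.00126771,  0.00503601, -0.02994048]), 'gripper_width': 0.9990535999571402}
scene [[457.93291654   0.         260.87526269]
 [  0.         457.93291654 188.74300648]
 [  0.           0.           1.        ]] [[ 0.37831925  0.92557597  0.01355237]
 [ 0.78597567 -0.31345629 -0.53290468]
 [-0.48899569  0.21225993 -0.84606674]] [-160.5531382  -288.26104166 1657.05308332] 0.9960886637369791
top [[498.44354127   0.         252.97048847]
 [  0.         498.44354127 188.87520122]
 [  0.           0.           1.        ]] [[ 0.0288449  -0.99957968 -0.00290388]
 [-0.98215209 -0.02780158 -0.18602243]
 [ 0.18586351  0.00821785 -0.98254121]] [  -7.23815922  435.51851111 1406.4727818 ] 0.9961140950520834
```

View pics/scene0.png

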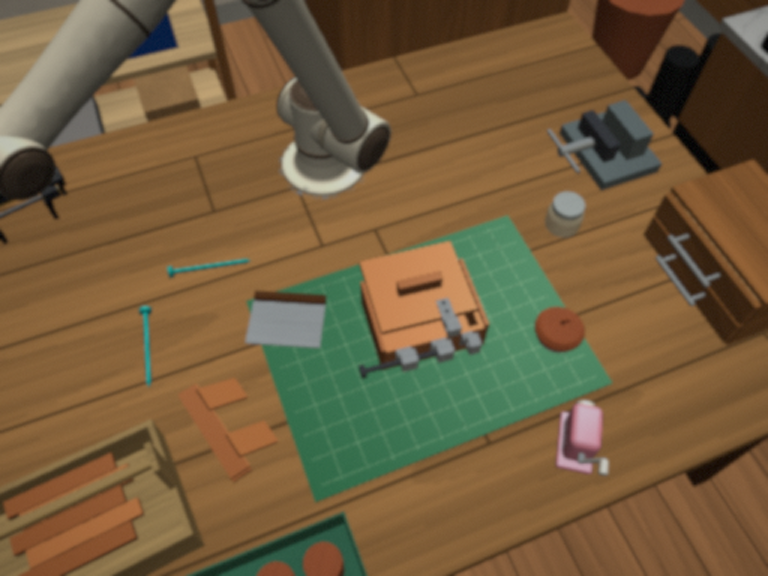

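View pics/top0.png

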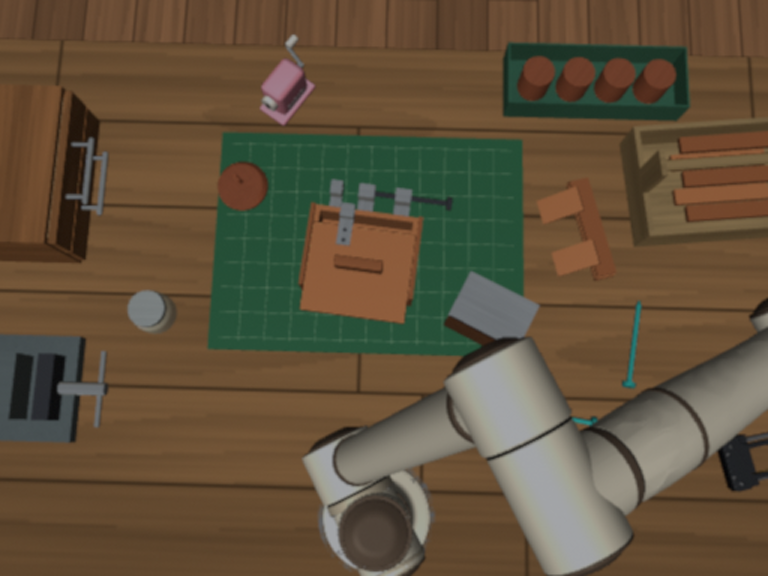

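The dark steel pin sits in the box's knuckles: head at top (448,203), scene (363,371) in the enlarged pictures. The two teal pins, scene (150,345) and (208,267), are lookalikes that lie loose. Next I measure it and confirm it in crops.

Run:
```python
from h import *
import pickle
for n,c in(("top",(190,110,320,225)),("scene",(220,150,340,260))):
    s=pickle.load(open(n+".pkl","rb")); save(s,n+"_c.png",c,6)
    P=cloud(s); im=s["pixels"]; hsv=cv2.cvtColor(im,cv2.COLOR_RGB2HSV)
    x0,y0,x1,y1=c
    m=np.zeros(im.shape[:2],bool); m[y0:y1,x0:x1]=1
    Z=P[...,2]
    print(n,"mat z",np.nanmedian(Z[m&(hsv[...,0]>60)&(hsv[...,0]<90)&(hsv[...,1]>120)]))
    for lo,hi in((70,82),(82,86),(86,95),(95,104),(104,109),(110,125)):
        mm=m&(Z>lo)&(Z<hi); print(lo,hi,mm.sum(),np.nanmedian(P[mm],0))
    # steel (low saturation) above 70
    st=m&(Z>60)&(hsv[...,1]<80)
    k,l,sts,ce=cv2.connectedComponentsWithStats(st.astype(np.uint8))
    for i in range(1,k):
        if sts[i,4]>5:
            q=P[l==i]; print(sts[i],np.round(q.mean(0),1),np.round(q.min(0)),np.round(q.max(0)))
    hd=m&(Z>112)&(Z<135)
    q=P[hd]; 
    r=cv2.minAreaRect(q[:,:2].astype(np.float32)); print("handle",r,np.median(q[:,2]))
    lt=m&(Z>95)&(Z<112)&(hsv[...,1]>100); r=cv2.minAreaRect(P[lt][:,:2].astype(np.float32)); print("lid",r,np.median(P[lt][:,2]))
```

```text
top mat z 3.0084949191798476
70 82 517 [567.12002304  29.30329413  77.82179728]
82 86 361 [474.80873623  40.91714147  84.89281341]
86 95 3750 [447.27550373  45.71277833  90.53736119]
95 104 526 [529.12106983  41.02987163  97.04202416]
104 109 212 [596.92213839  46.7477147  106.17219815]
110 125 225 [458.46922267  46.95202033 120.72950762]
[219 119  82  45 946] [577.   27.5  94.8] [ 499. -125.   70.] [625. 107. 113.]
handle ((520.7198486328125, 28.521778106689453), (103.19169616699219, 152.07925415039062), 79.70100402832031) 121.56892270071062
lid ((489.1544494628906, 39.915611267089844), (207.59359741210938, 260.5474548339844), 77.09413146972656) 96.25300154290144
scene mat z 4.82748092149601
70 82 448 [563.67810275  20.38504875  78.86482991]
82 86 166 [550.56598063  27.92465076  84.20980746]
86 95 2924 [467.18738271  34.66476759  91.44453252]
95 104 598 [509.00330573  26.49492657  96.69554287]
104 109 294 [592.65916338  35.40575086 106.62928393]
110 125 214 [462.22970606  39.26728538 121.15024654]
[240 199  81  52 913] [583.9  20.8  96.7] [ 499. -131.   61.] [622. 117. 113.]
handle ((525.793212890625, 26.366519927978516), (144.60557556152344, 163.3816375732422), 87.78072357177734) 122.61440786054091
lid ((474.54425048828125, 6.4812469482421875), (264.3006286621094, 228.0297088623047), 87.24934387207031) 96.16580666794593
```

View pics/top_c.png

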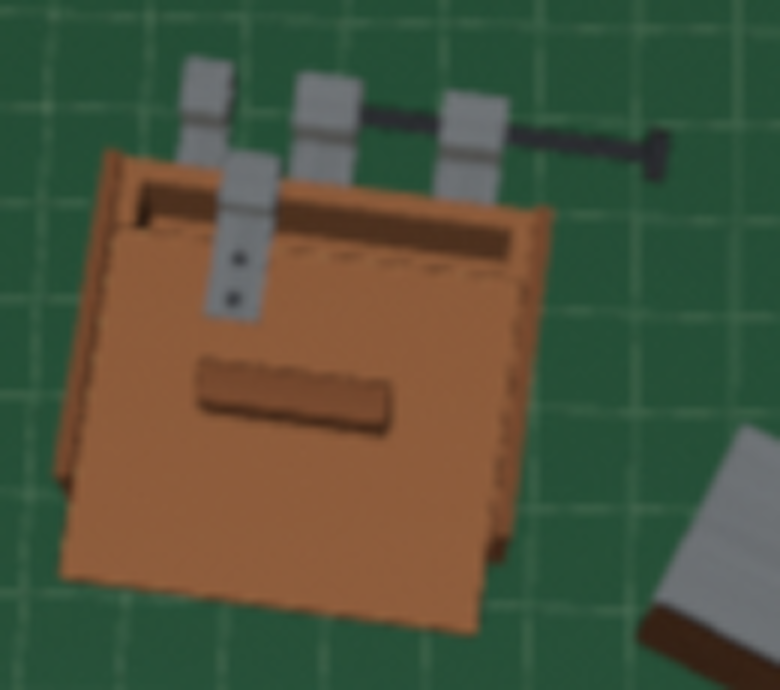

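View pics/scene_c.png

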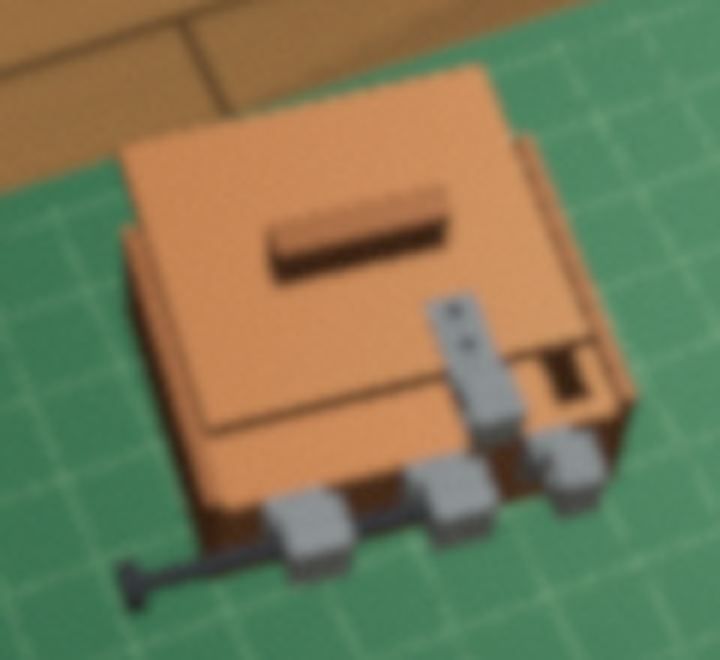

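Both crops confirm the dark steel pin already in the first two knuckles. In the top crop its head is at (655,155), and the lid knuckle at (245,185) is short of the row.

Run:
```python
from h import *
import pickle
D={}
for n,c in(("top",(190,110,320,225)),("scene",(220,150,340,260))):
    s=pickle.load(open(n+".pkl","rb")); P=cloud(s); im=s["pixels"]; hsv=cv2.cvtColor(im,cv2.COLOR_RGB2HSV)
    x0,y0,x1,y1=c; m=np.zeros(im.shape[:2],bool); m[y0:y1,x0:x1]=1; Z=P[...,2]
    st=m&(Z>103)&(Z<110)&(hsv[...,1]<90)
    k,l,sts,ce=cv2.connectedComponentsWithStats(st.astype(np.uint8),connectivity=4)
    for i in range(1,k):
        if sts[i,4]>8:
            q=P[l==i]; r=cv2.minAreaRect(q[:,:2].astype(np.float32)); print(n,sts[i],np.round(q.mean(0),1),[np.round(a,1) for a in r])
    for nm,lo,hi in(("handle",119,126),("lid",88.5,93)):
        q=m&(Z>lo)&(Z<hi)&(hsv[...,1]>90); 
        q=cv2.morphologyEx(q.astype(np.uint8),cv2.MORPH_OPEN,np.ones((3,3)))>0
        if q.sum(): print(n,nm,q.sum(),P[q].mean(0),cv2.minAreaRect(P[q][:,:2].astype(np.float32)))
    pin=m&(hsv[...,2]<75)&(hsv[...,1]<110)&(Z>40)
    k,l,sts,ce=cv2.connectedComponentsWithStats(pin.astype(np.uint8))
    for i in range(1,k):
        if sts[i,4]>8: q=P[l==i]; print(n,"dark",sts[i],np.round(np.median(q,0),1),np.round(q.min(0),1),np.round(q.max(0),1))
```

```text
top [221 119   6   5  15] [618.   93.9 106.1] [array([617.1,  94.7]), array([15.3,  8.7]), np.float64(79.5)]
top [219 122   9   7  33] [604.9  95.3 105.9] [array([604.5,  94.3]), array([22.1, 17.4]), np.float64(82.3)]
top [238 122  11  10  64] [602.3  38.6 105.8] [array([603. ,  36.9]), array([28.3, 26.5]), np.float64(84.0)]
top [263 125  11  10  72] [596.  -33.1 105.8] [array([595.6, -33. ]), array([29.4, 24.6]), np.float64(81.9)]
top [226 135  10  10  50] [561.9  73.2 106.5] [array([563.6,  72.4]), array([26.1, 25.5]), np.float64(3.4)]
top handle 82 [456.12160386  44.40916388 122.09388443] ((459.15325927734375, 47.57318115234375), (70.33129119873047, 18.69449234008789), 83.90914916992188)
top lid 205 [439.67198791  32.23809634  90.61841459] ((446.0770568847656, 48.092227935791016), (185.20578002929688, 157.98660278320312), 88.64216613769531)
top dark [250 127  13   5  45] [599.    1.   95.5] [593.3 -16.2  90.8] [605.5  18.5 100.9]
top dark [274 131  27   9 112] [588.6 -96.   95.2] [ 573.6 -125.2   84.8] [596.9 -50.5 107.9]
scene [296 211  12  10  67] [562.4  67.7 106.4] [array([563
[... 491 characters left out ...]
4(69.1)]
scene handle 112 [458.40026199  43.91083588 122.96020372] ((457.57183837890625, 41.88454818725586), (88.38919830322266, 20.287935256958008), 83.56110382080078)
scene lid 122 [446.30054745  37.43835494  90.9294239 ] ((477.0914611816406, 24.18000030517578), (171.75917053222656, 135.8520050048828), 50.269935607910156)
scene dark [300 222  11   7  26] [576.3  79.1  76.2] [573.1  57.4  44.2] [599.4  86.2  92.9]
scene dark [279 230  16  10  56] [599.9   5.4  96.3] [566.4 -16.6  40.9] [614.6  24.8 103.9]
scene dark [312 232   6   3   9] [619.2  81.2  87.1] [615.3  76.8  81.6] [620.9  90.6  95.5]
scene dark [240 236  28  16 104] [590.2 -87.7  96.5] [ 558.7 -130.7   41.9] [599.1 -47.6 106.3]
```

```bash
cat >> h.py <<'E'
def goal(p,yaw,frm=None):
    """tool shift (mm) & turn (deg) to world pos p, tool-down with tool x at yaw (deg)"""
    st=env.get_state(); p0=st["ee_pos"]; R0=Ro.from_quat(st["tool_rot"])
    a=np.radians(yaw); X=np.array([np.cos(a),np.sin(a),0]); Z=np.array([0,0,-1.]); 
    Rg=Ro.from_matrix(np.c_[X,np.cross(Z,X),Z])
    return np.round(R0.inv().apply(np.array(p)-p0),1),np.round((R0.inv()*Rg).as_rotvec(degrees=True),1)
E
python3 - <<'E'
from h import *
s=snap("wrist"); print(s["K"],s["hand_eye"]); 
print(goal((430,-300,270),150),goal((470,40,270),174))
E
```

```text
[[326.70624013   0.         262.13120564]
 [  0.         326.70624013 191.424661  ]
 [  0.           0.           1.        ]] [[ 9.99998020e-01 -9.51715369e-04 -1.74751904e-03 -5.47763218e-01]
 [ 1.41626765e-03  9.57301577e-01  2.89087675e-01 -7.90230446e+01]
 [ 1.39777355e-03 -2.89089578e-01  9.57301030e-01 -1.62160849e+02]
 [ 0.00000000e+00  0.00000000e+00  0.00000000e+00  1.00000000e+00]]
(array([233.6, 349.2, -47.9]), array([  0. ,  -0.1, -46.7])) (array([555.2, 466.5, -47.4]), array([  0.1,  -0.1, -70.7]))
```

>>> send_rows(series=[60, 90, -12, 0, 0, -10, 0, 117, 175, -24, 0, 0, -20, 0, 175, 262, -36, 0, 0, -30, 0, 234, 349, -48, 0, 0, -40, 0, 300, 373, -48, 0, 0, -50, 0, 360, 396, -48, 0, 0, -60, 0, 420, 418, -48, 0, 0, -70.7, 0, 480, 440, -48, 0, 0, -70.7, 0, 535, 459, -48, 0, 0, -70.7, 0, 555, 466.5, -48, 0, 0, -70.7, 0, 555, 466.5, -48, 0, 0, -70.7, 0, 555, 466.5, -48, 0, 0, -70.7, 0])

```text
clock: 1.65
ee_pos: [470.0, 41.7, 270.7]
tool_rot: [0.052, 0.999, 0.0, 0.0]
force: [1.0, -0.9, 0.5]
gripper_width: 1.002
```

```bash
cat >> h.py <<'E'
def wcloud(s,st):
    z=s["z_map"]; h,w=z.shape; u,v=np.meshgrid(np.arange(w),np.arange(h)); K=s["K"]
    c=np.stack([(u-K[0,2])/K[0,0]*z,(v-K[1,2])/K[1,1]*z,z],-1)
    t=c@s["hand_eye"][:3,:3].T+s["hand_eye"][:3,3]
    P=t@Ro.from_quat(st["tool_rot"]).as_matrix().T+st["ee_pos"]; P[z<=0]=np.nan
    return P
def look(f):
    st=env.get_state(); s=snap("wrist"); save(s,f,k=1.5); P=wcloud(s,st)
    hsv=cv2.cvtColor(s["pixels"],cv2.COLOR_RGB2HSV); return s,st,P,hsv
E
python3 - <<'E'
from h import *
s,st,P,hsv=look("w1.png"); Z=P[...,2]; print(st["ee_pos"],(s["z_map"]>0).mean())
print("mat",np.nanmedian(Z[(hsv[...,0]>60)&(hsv[...,0]<90)&(hsv[...,1]>120)]))
m=(Z>102)&(Z<110)&(hsv[...,1]<90)
k,l,sts,ce=cv2.connectedComponentsWithStats(m.astype(np.uint8),connectivity=4)
for i in range(1,k):
    if sts[i,4]>30: q=P[l==i]; print(sts[i],q.mean(0).round(1),cv2.minAreaRect(q[:,:2].astype(np.float32)))
q=(Z>119)&(Z<126); q=P[q]; q=q[q[:,0]<520]; print(len(q),q.mean(0),cv2.minAreaRect(q[:,:2].astype(np.float32)))
E
```

```text
[469.98192003  41.71004149 270.67952332] 0.9960072835286459
mat 3.0573285486902364
[109  10  17   7  68] [ 586.8 -120.8  103. ] ((586.2442626953125, -120.80314636230469), (4.566507816314697, 14.644436836242676), 84.13135528564453)
[111  95  31  32 892] [596.  -35.7 105.5] ((596.6198120117188, -35.44718933105469), (29.487279891967773, 27.038116455078125), 83.99629211425781)
[119 165  30  29 740] [603.7  33.2 105.3] ((604.0825805664062, 33.46589660644531), (29.909313201904297, 26.82276725769043), 83.5504379272461)
[164 196  27  24 600] [565.1  68.4 105.3] ((565.3505859375, 68.86866760253906), (26.282224655151367, 26.149511337280273), 83.53639221191406)
[127 221  26  20 482] [610.   90.7 105.2] ((610.6182861328125, 91.22023010253906), (22.38213539123535, 26.730070114135742), 83.75971221923828)
1745 [459.95042239  42.12606199 122.1550544 ] ((459.98272705078125, 44.17475128173828), (88.7851333618164, 19.924440383911133), 83.24864196777344)
```

View pics/w1.png

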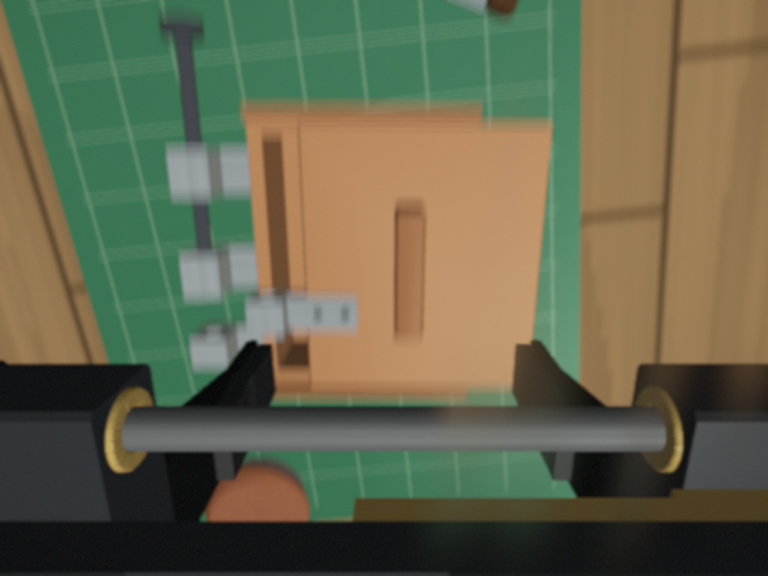

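Heights and sizes fit: knuckle tops at 105.4 and the rail at 20 x 89, top 122. The box is yawed about -6.3° and the lid is about 42.5 mm short. I'll pinch the rail.

Run:
```python
from h import *
print(goal((459.5,39,97),173.7),env.get_state()["clock"])
```

```text
(array([ 12.2,  -9.1, 173.5]), array([0.1, 0.1, 0.6])) 1.7
```

>>> send_rows(series=[12, -9, 50, 0, 0, 0.6, 0.35, 12, -9, 100, 0, 0, 0.6, 0.35, 12, -9, 140, 0, 0, 0.6, 0.35, 12, -9, 160, 0, 0, 0.6, 0.35, 12, -9, 172, 0, 0, 0.6, 0.35, 12, -9, 173, 0, 0, 0.6, 0.35, 12, -9, 173, 0, 0, 0.6, 0.35])

```text
clock: 2.58
ee_pos: [457.9, 32.0, 98.3]
tool_rot: [0.057, 0.998, 0.0, 0.001]
force: [-0.1, -0.2, -0.3]
gripper_width: 0.648
```

>>> send_rows(series=[0, 0, 0, 0, 0, 0, 1, 0, 0, 0, 0, 0, 0, 1, 0, 0, 0, 0, 0, 0, 1, 0, 0, 0, 0, 0, 0, 1, 0, 0, 0, 0, 0, 0, 1, 0, 0, 0, 0, 0, 0, 1])

```text
clock: 3.32
ee_pos: [457.5, 31.9, 97.7]
tool_rot: [0.057, 0.998, -0.0, 0.0]
force: [2.1, -1.1, -0.4]
gripper_width: 0.226
```

>>> send_rows(series=[-7, 0, 0, 0, 0, 0, 1, -14, 0, 0, 0, 0, 0, 1, -21, 0, 0, 0, 0, 0, 1, -28, 0, 0, 0, 0, 0, 1, -35, 0, 0, 0, 0, 0, 1, -40, 0, 0, 0, 0, 0, 1, -42.5, 0, 0, 0, 0, 0, 1, -42.5, 0, 0, 0, 0, 0, 1, -42.5, 0, 0, 0, 0, 0, 1, -42.5, 0, 0, 0, 0, 0, 1, -42.5, 0, 0, 0, 0, 0, 1])

```text
clock: 4.7
ee_pos: [500.2, 27.1, 97.7]
tool_rot: [0.057, 0.998, 0.0, 0.001]
force: [2.9, 1.7, 0.9]
gripper_width: 0.229
```

```bash
cat >> h.py <<'E'
def meas(f):
    s,st,P,hsv=look(f); Z=P[...,2]; print(st["clock"],st["ee_pos"],st["force"],st["qvel"].round(4))
    m=(Z>102)&(Z<110)&(hsv[...,1]<90)
    k,l,sts,ce=cv2.connectedComponentsWithStats(m.astype(np.uint8),connectivity=4)
    a=np.radians(-6.3); X=np.array([np.cos(a),np.sin(a)]); Y=np.array([-X[1],X[0]])
    for i in range(1,k):
        if sts[i,4]>30:
            q=P[l==i]; r=cv2.minAreaRect(q[:,:2].astype(np.float32)); c=np.array(r[0]); b=np.c_[q[:,:2]@X,q[:,:2]@Y]
            print(sts[i],c.round(1),np.round(r[1],1),"boxx %.1f [%.1f %.1f] y %.1f [%.1f %.1f]"%(c@X,*np.percentile(b[:,0],[2,98]),c@Y,*np.percentile(b[:,1],[2,98])))
    return s,st,P,hsv
E
python3 -c "
from h import *
meas('w2.png')"
```

```text
4.7 [500.18559847  27.14733916  97.68164373] [2.88075794 1.74441609 0.94522777] [ 0.0002 -0.0019  0.0009 -0.0037 -0.0019  0.0003]
[  15  124   70   63 3661] [596.8 -35.5] [30.5 28.2] boxx 597.1 [583.8 609.6] y 30.3 [15.5 44.6]
[228 230  12  10  67] [514.1  14.5] [2. 6.] boxx 509.4 [506.7 512.3] y 70.8 [69.8 72.0]
[ 45 255  53  16 718] [603.2  22.2] [ 7.9 27.3] boxx 597.1 [584.2 609.5] y 88.3 [84.7 91.9]
[  54  301   41   46 1453] [610.7  59.1] [32.  20.2] boxx 600.5 [591.4 609.5] y 125.8 [111.0 140.5]
```

View pics/w2.png

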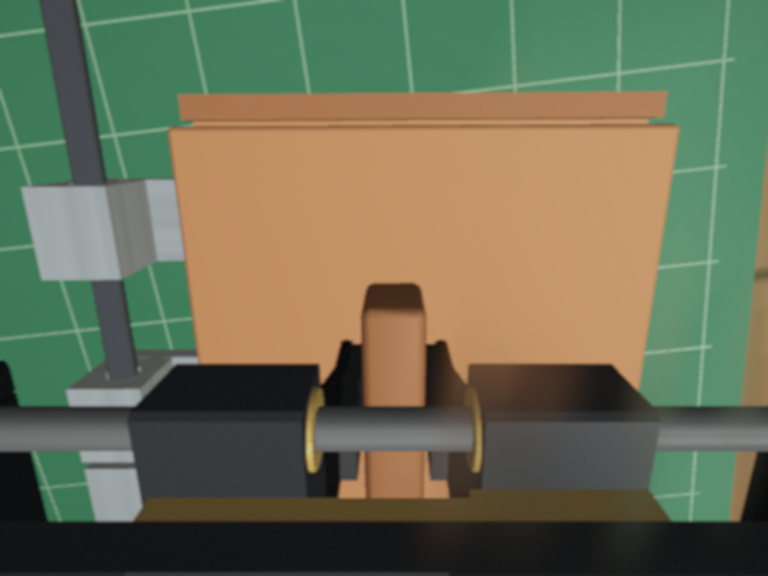

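The lid has slid, with the rail in the jaws at (395,390). Its knuckle is hidden, so I'll release, rise and check.

>>> send_rows(series=[0, 0, 0, 0, 0, 0, 0.4, 0, 0, 0, 0, 0, 0, 0.4, 0, 0, 0, 0, 0, 0, 0.4, 0, 0, -40, 0, 0, 0, 0.4, 0, 0, -95, 0, 0, 0, 0.4, 0, 0, -150, 0, 0, 0, 0.4, 0, 0, -170, 0, 0, 0, 0.4, 0, 0, -170, 0, 0, 0, 0.4, 0, 0, -170, 0, 0, 0, 0.4])

```text
clock: 5.88
ee_pos: [498.4, 26.8, 265.9]
tool_rot: [0.057, 0.998, -0.0, -0.002]
force: [-0.1, 0.2, 0.2]
gripper_width: 0.603
```

```bash
python3 -c "
from h import *
meas('w3.png')
s=snap('top'); save(s,'top3.png',(190,110,320,225),5)"
```

```text
5.875 [498.36006037  26.75473555 265.87624163] [-0.09987991  0.17862923  0.19853675] [ 0.0007  0.0121 -0.0067  0.0032 -0.0015 -0.0012]
[138  19  16  13 138] [ 587.2 -123.5] [ 9.8 13.3] boxx 597.2 [591.2 603.5] y -58.3 [-62.9 -53.8]
[140 109  31  32 888] [596.5 -35.8] [29.8 26.7] boxx 596.8 [584.0 609.4] y 29.9 [15.1 44.6]
[148 179  28  29 749] [604.3  33.4] [30.4 26.6] boxx 597.0 [584.1 609.4] y 99.5 [84.9 114.3]
[ 152  209   28   46 1057] [609.   77.4] [52.7 26.8] boxx 596.8 [583.7 609.0] y 143.7 [118.0 168.1]
```

View pics/w3.png

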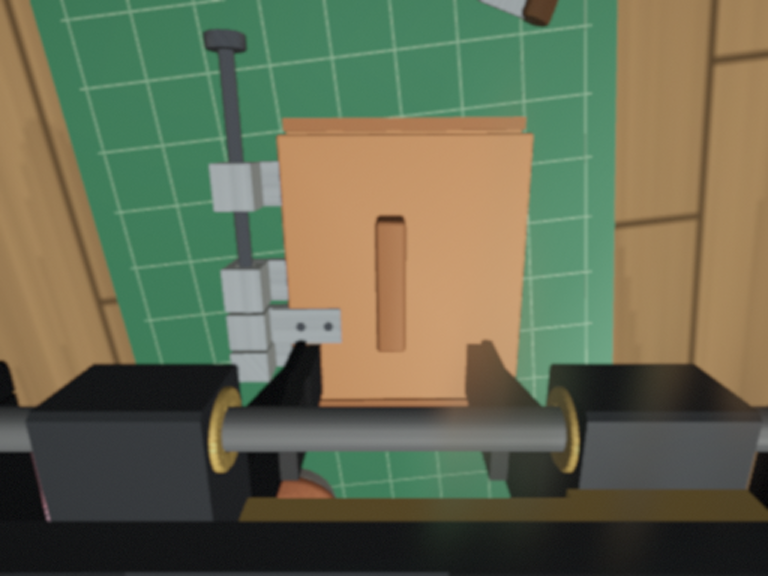

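Run:
```python
from h import *
s,st,P,hsv=look('w4.png'); Z=P[...,2]; print(st["clock"],st["ee_pos"])
m=(Z>102)&(Z<110)&(hsv[...,1]<90)
a=np.radians(-6.3); X=np.array([np.cos(a),np.sin(a)]); Y=np.array([-X[1],X[0]])
q=P[m][:,:2]; bx=q@X; by=q@Y
for lo,hi in((16,44),(85,114),(119,143),(148,167)):
    k=(by>lo)&(by<hi)
    L=[];
    for y in np.arange(lo,hi,2):
        j=(by>y)&(by<y+2)&(abs(bx-597)<20)
        if j.sum()>10: L.append((bx[j].min(),bx[j].max()))
    L=np.array(L); print(lo,hi,L.mean(0).round(2),L.mean().round(2))
# pin head dark
d=(hsv[...,2]<100)&(Z>60)&(Z<107)&(P[...,1]<-60)&(P[...,0]>560)
q=P[d]; b=np.c_[q[:,:2]@X,q[:,:2]@Y,q[:,2]]; 
for y in range(-70,14,4):
    j=(b[:,1]>y)&(b[:,1]<y+4)
    if j.sum()>3: print(y,j.sum(),b[j,0].mean().round(1),np.ptp(b[j,0]).round(1),b[j,2].max().round(1))
```

```text
5.975 [498.53242683  26.70931375 265.72817202]
16 44 [583.85 609.71] 596.78
85 114 [583.86 609.67] 596.77
119 143 [583.51 609.18] 596.34
148 167 [583.82 606.71] 595.26
-66 34 593.9 22.2 104.0
-62 138 594.2 23.2 104.8
-58 138 594.2 23.8 105.2
-54 125 595.6 22.8 105.6
-50 52 596.2 9.2 96.7
-46 45 596.0 9.8 97.3
-42 49 596.2 9.4 97.0
-38 50 596.1 10.2 97.3
-34 42 596.0 8.9 96.9
-30 53 596.0 9.9 97.0
-26 40 596.0 8.0 97.0
-22 51 596.3 9.4 97.1
-18 40 595.8 9.4 97.0
-14 41 596.3 9.2 98.0
-10 49 596.1 9.5 97.1
-6 40 596.0 9.1 97.3
-2 40 596.3 9.3 97.5
2 42 596.0 9.9 97.4
```

Lid now at about -0.4 mm, well inside the 3 mm. Pin axis is at box-x 596.2 against holes at 596.8, and its top is at z 97 as it should be. Moving behind the head with shut fingers.

Run:
```python
from h import *
print(goal((582.4,-160,200),173.7),goal((582.4,-160,83),173.7))
```

```text
(array([-104.7, -175.9,   65.8]), array([-0.1, -0.2, -0.3])) (array([-105.1, -175.7,  182.8]), array([-0.1, -0.2, -0.3]))
```

>>> send_rows(series=[-30, -50, 20, 0, 0, 0, 1, -60, -100, 40, 0, 0, 0, 1, -90, -150, 60, 0, 0, 0, 1, -105, -176, 66, 0, 0, 0, 1, -105, -176, 110, 0, 0, 0, 1, -105, -176, 150, 0, 0, 0, 1, -105, -176, 175, 0, 0, 0, 1, -105, -176, 183, 0, 0, 0, 1, -105, -176, 183, 0, 0, 0, 1, -105, -176, 183, 0, 0, 0, 1])

```text
clock: 7.28
ee_pos: [584.6, -159.9, 85.8]
tool_rot: [0.057, 0.998, -0.0, 0.001]
force: [-0.0, 0.2, 1.0]
gripper_width: 0.001
```

Run:
```python
from h import *
s,st,P,hsv=look('w5.png'); a=np.radians(-6.3); X=np.array([np.cos(a),np.sin(a)]); Y=np.array([-X[1],X[0]])
p=st["ee_pos"]; print(p,p[:2]@X,p[:2]@Y,st["force"],st["gripper_width"])
print(Ro.from_quat(st["tool_rot"]).as_matrix().round(4))
s=snap("top"); save(s,"top5.png",(190,110,320,225),5)
```

```text
[ 584.55578861 -159.91342701   85.79205478] 598.5736199143005 -94.8018759401121 [-0.02960419  0.17374703  0.97382378] 0.000526459589322833
[[-9.935e-01  1.139e-01  2.300e-03]
 [ 1.139e-01  9.935e-01 -3.000e-04]
 [-2.400e-03 -0.000e+00 -1.000e+00]]
```

View pics/w5.png

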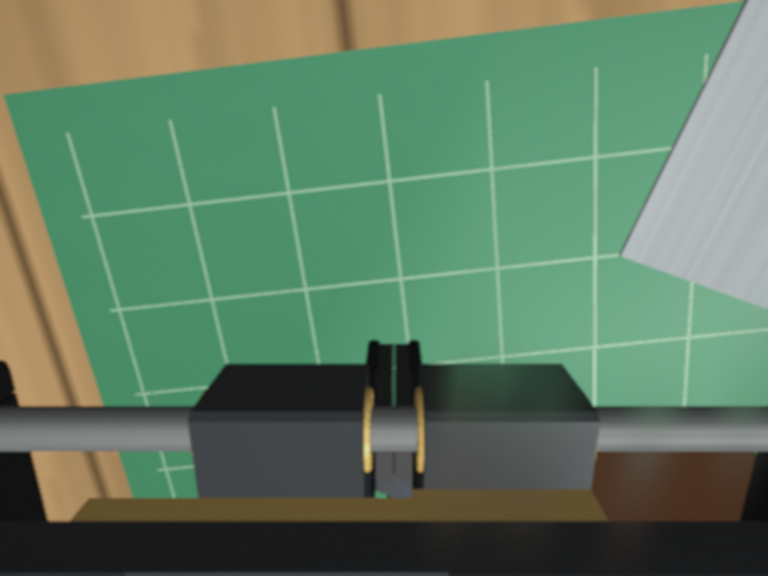

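View pics/top5.png

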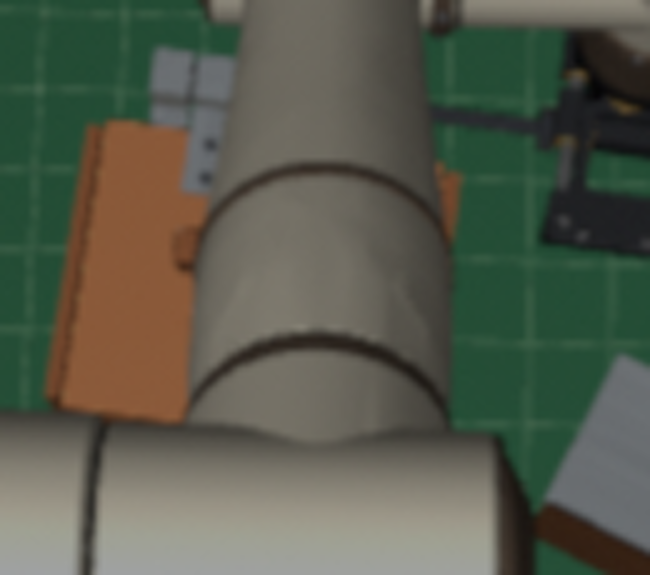

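>>> send_rows(series=[2.3, 0, 2.5, 0, 0, 0, 1, 2.3, 6, 2.5, 0, 0, 0, 1, 2.3, 12, 2.5, 0, 0, 0, 1, 2.3, 16, 2.5, 0, 0, 0, 1, 2.3, 20, 2.5, 0, 0, 0, 1, 2.3, 24, 2.5, 0, 0, 0, 1, 2.3, 28, 2.5, 0, 0, 0, 1, 2.3, 32, 2.5, 0, 0, 0, 1, 2.3, 36, 2.5, 0, 0, 0, 1, 2.3, 40, 2.5, 0, 0, 0, 1, 2.3, 40, 2.5, 0, 0, 0, 1])

```text
clock: 8.75
ee_pos: [586.0, -119.5, 82.0]
tool_rot: [0.057, 0.998, 0.0, 0.0]
force: [-0.0, -0.5, -0.6]
gripper_width: 0.006
```

```bash
cat >> h.py <<'E'
def tip():
    st=env.get_state(); a=np.radians(-6.3); X=np.array([np.cos(a),np.sin(a)]); Y=np.array([-X[1],X[0]]); p=st["ee_pos"]
    print(st["clock"],"bx %.1f by %.1f z %.1f"%(p[:2]@X,p[:2]@Y,p[2]),st["force"].round(1))
E
python3 - <<'E'
from h import *
tip(); s=snap("scene"); save(s,"s6.png",(220,150,340,260),5)
E
```

```text
8.75 bx 595.5 by -54.4 z 82.0 [-0.  -0.5 -0.6]
```

View pics/s6.png

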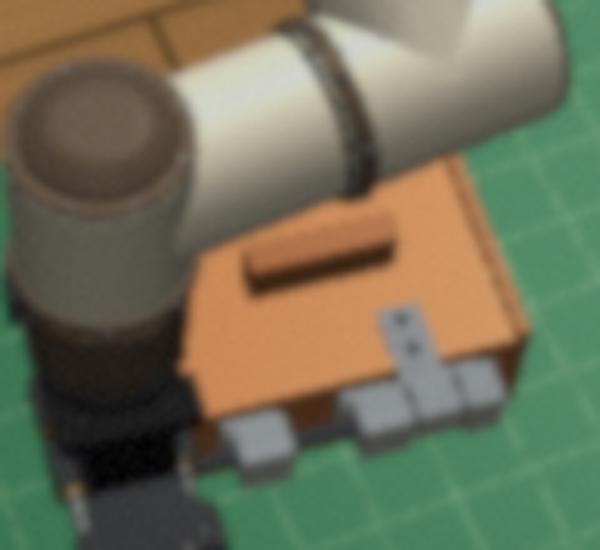

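The pin slides freely and the lid still looks in line, its knuckle at (432,395). Continuing.

>>> send_rows(series=[0, 4, 0, 0, 0, 0, 1, 0, 8, 0, 0, 0, 0, 1, 0, 12, 0, 0, 0, 0, 1, 0, 16, 0, 0, 0, 0, 1, 0, 20, 0, 0, 0, 0, 1, 0, 20, 0, 0, 0, 0, 1])

```text
clock: 9.55
ee_pos: [588.3, -99.6, 82.1]
tool_rot: [0.057, 0.998, 0.0, 0.0]
force: [-1.1, -1.0, -0.3]
gripper_width: 0.006
```

>>> send_rows(series=[0, 4, 0, 0, 0, 0, 1, 0, 8, 0, 0, 0, 0, 1, 0, 12, 0, 0, 0, 0, 1, 0, 16, 0, 0, 0, 0, 1, 0, 20, 0, 0, 0, 0, 1, 0, 20, 0, 0, 0, 0, 1])

```text
clock: 10.3
ee_pos: [590.6, -79.7, 82.0]
tool_rot: [0.057, 0.998, 0.0, 0.0]
force: [0.4, 0.0, -0.1]
gripper_width: 0.008
```

Run:
```python
from h import *
tip(); s=snap("scene"); save(s,"s7.png",(220,150,340,260),5)
```

```text
10.3 bx 595.8 by -14.4 z 82.0 [ 0.4  0.  -0.1]
```

View pics/s7.png

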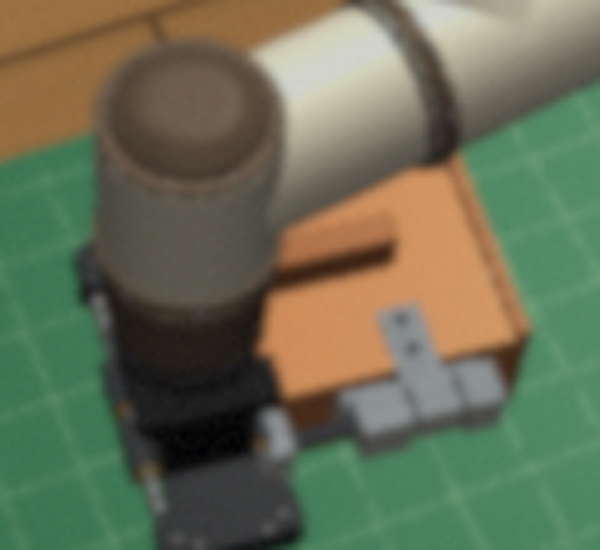

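>>> send_rows(series=[0, 2, 0, 0, 0, 0, 1, 0, 4, 0, 0, 0, 0, 1, 0, 6, 0, 0, 0, 0, 1, 0, 8, 0, 0, 0, 0, 1, 0, 8, 0, 0, 0, 0, 1])

```text
clock: 10.98
ee_pos: [591.5, -71.9, 82.1]
tool_rot: [0.057, 0.998, 0.0, 0.0]
force: [0.8, -0.1, 0.7]
gripper_width: 0.002
```

>>> send_rows(series=[0, 1, 0, 0, 0, 0, 1, 0, 2, 0, 0, 0, 0, 1, 0, 2, 0, 0, 0, 0, 1])

```text
clock: 11.35
ee_pos: [591.5, -70.6, 82.0]
tool_rot: [0.057, 0.998, -0.0, -0.0]
force: [-0.5, -2.6, -1.0]
gripper_width: 0.006
```

>>> send_rows(series=[0, 1, 0, 0, 0, 0, 1, 0, 1, 0, 0, 0, 0, 1])

```text
clock: 11.6
ee_pos: [591.5, -70.6, 82.1]
tool_rot: [0.057, 0.998, -0.001, -0.0]
force: [0.5, -7.0, -0.3]
gripper_width: 0.005
```

>>> send_rows(series=[0, 1, 0, 0, 0, 0, 1, 0, 1, 0, 0, 0, 0, 1])

```text
clock: 11.85
ee_pos: [591.5, -70.5, 82.1]
tool_rot: [0.057, 0.998, -0.001, -0.001]
force: [1.8, -10.1, -0.4]
gripper_width: 0.006
```

The pin stopped at about the expected seating place while the force rises. One more mm to be sure, then back off and look.

>>> send_rows(series=[0, 2, 0, 0, 0, 0, 1, 0, 2, 0, 0, 0, 0, 1])

```text
clock: 12.1
ee_pos: [591.5, -70.4, 82.1]
tool_rot: [0.057, 0.998, -0.003, -0.001]
force: [1.5, -16.7, -1.1]
gripper_width: 0.008
```

>>> send_rows(series=[0, -10, 0, 0, 0, 0, 1, 0, -30, 0, 0, 0, 0, 1, 0, -60, 0, 0, 0, 0, 1, 0, -60, -50, 0, 0, 0, 1, 0, -60, -100, 0, 0, 0, 1, 0, -30, -150, 0, 0, 0, 1, 0, -30, -180, 0, 0, 0, 1, 0, -30, -180, 0, 0, 0, 1, 0, -30, -180, 0, 0, 0, 1])

```text
clock: 13.22
ee_pos: [588.0, -96.1, 261.0]
tool_rot: [0.057, 0.998, 0.0, -0.001]
force: [0.2, 0.9, -0.2]
gripper_width: 0.004
```

Run:
```python
from h import *
meas("w8.png")
```

```text
13.225 [587.99403544 -96.08478616 261.04428319] [ 0.19054154  0.87282619 -0.20581318] [-0.0002  0.0166 -0.0169  0.0048 -0.0029 -0.0034]
[249 209  25  20 351] [595.2 -50.5] [20.9 25.2] boxx 597.2 [584.7 609.6] y 15.1 [5.5 25.0]
[251 301  23  31 286] [608.2  68.6] [41.7 25.7] boxx 597.0 [584.2 609.7] y 134.9 [118.3 155.1]
```

View pics/w8.png

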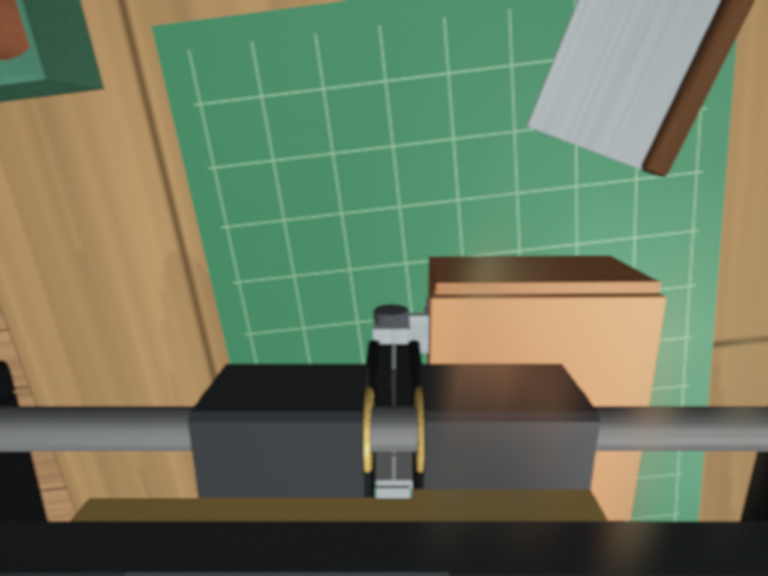

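The head (391,317) lies on the first knuckle, its outer face at y 5.5 against 5 expected. I'll move clear to look from all views.

>>> send_rows(series=[25, -30, 0, 0, 0, 0, 1, 50, -60, 0, 0, 0, 0, 1, 75, -90, 0, 0, 0, 0, 1, 90, -110, 0, 0, 0, 0, 1, 90, -110, 0, 0, 0, 0, 1, 90, -110, 0, 0, 0, 0, 1, 90, -110, 0, 0, 0, 0, 1])

```text
clock: 14.15
ee_pos: [487.2, -194.5, 261.5]
tool_rot: [0.057, 0.998, 0.0, -0.0]
force: [0.5, -0.8, 0.4]
gripper_width: 0.005
```

Run:
```python
from h import *
tip()
s=snap("scene"); save(s,"s9.png",(220,150,340,260),5)
t=snap("top"); save(t,"t9.png",(190,100,320,225),5)
st=env.get_state(); w=snap("wrist"); save(w,"w9.png",None,1.5)
a=np.radians(-6.3); X=np.array([np.cos(a),np.sin(a)]); Y=np.array([-X[1],X[0]])
for n,q,P in(("scene",s,cloud(s)),("top",t,cloud(t)),("wrist",w,wcloud(w,st))):
    bx=P[...,:2]@X; by=P[...,:2]@Y; Z=P[...,2]; v=q["pixels"].max(2)
    m=(v<100)&(abs(bx-597)<20)&(by>-80)&(by<30)&(Z>75)&(Z<115)
    if m.sum(): print(n,"head",m.sum(),np.percentile(by[m],[3,50,97]).round(1),np.median(bx[m]).round(1))
    for nm,lo,hi in(("k2",87,112),("lid",121,142),("k3",150,166)):
        m=(by>lo)&(by<hi)&(abs(bx-597)<16)&(Z>102)&(Z<110)
        if m.sum()>10: print(n,nm,m.sum(),np.percentile(bx[m],[3,97]).round(1),bx[m].mean().round(2))
```

```text
14.15 bx 505.6 by -139.9 z 261.5 [ 0.5 -0.8  0.4]
scene head 65 [ 1.9  9.9 28.1] 605.2
scene k2 74 [583.4 607.6] 596.06
scene lid 56 [581.9 607.2] 594.17
scene k3 47 [582.5 607.4] 595.1
top k2 52 [582.4 603.3] 592.7
top lid 54 [583.  607.8] 595.01
top k3 40 [582.3 606.4] 594.99
```

View pics/s9.png

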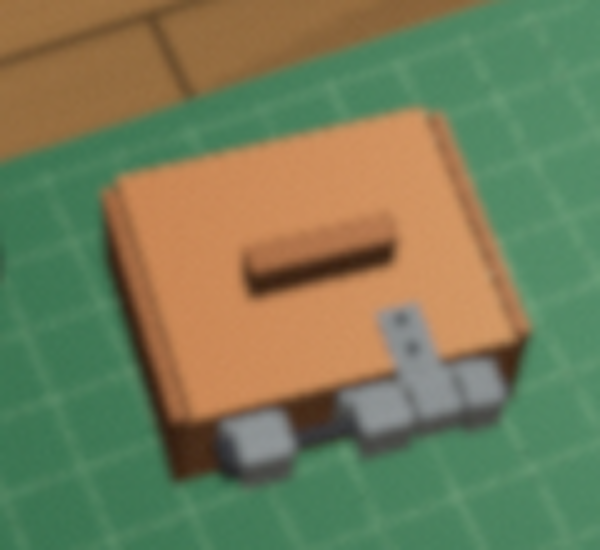

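View pics/t9.png

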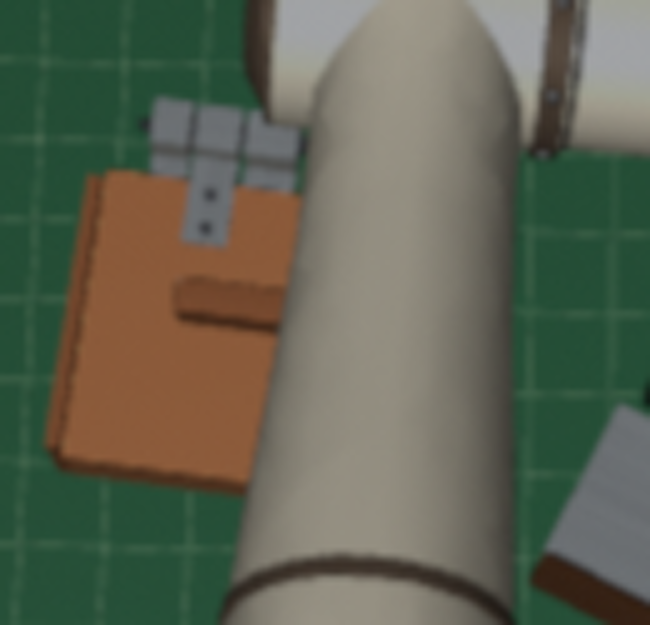

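View pics/w9.png

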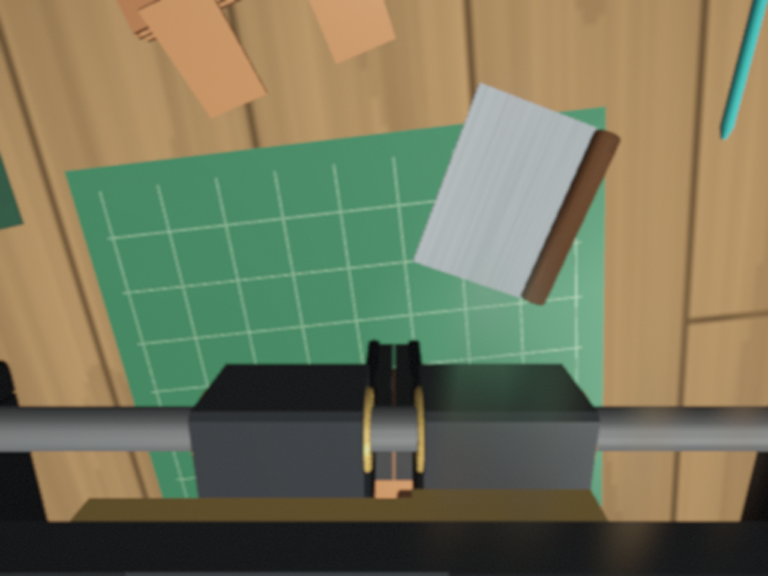

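Scene: head on the first knuckle at (230,445). Top: tip out past the last knuckle at (146,125), lid in line. The bystanders look unmoved. I'll take one close wrist view of the head for any gap.

>>> send_rows(series=[-25, 50, 0, 0, 0, 0, 1, -50, 100, 0, 0, 0, 0, 1, -75, 150, 0, 0, 0, 0, 1, -91, 200, 0, 0, 0, 0, 1, -91, 210, 40, 0, 0, 0, 1, -91, 210, 80, 0, 0, 0, 1, -91, 210, 110, 0, 0, 0, 1, -91, 210, 110, 0, 0, 0, 1, -91, 210, 110, 0, 0, 0, 1])

```text
clock: 15.42
ee_pos: [602.2, 3.4, 153.5]
tool_rot: [0.057, 0.998, 0.0, 0.001]
force: [0.0, 0.2, -0.6]
gripper_width: 0.003
```

Run:
```python
from h import *
tip()
s,st,P,hsv=look("w10.png")
a=np.radians(-6.3); X=np.array([np.cos(a),np.sin(a)]); Y=np.array([-X[1],X[0]])
bx=P[...,:2]@X; by=P[...,:2]@Y; Z=P[...,2]; v=s["pixels"].max(2)
for y in np.arange(0,30,1):
    m=(by>y)&(by<y+1)&(abs(bx-597)<4)&(Z>10)
    if m.sum(): print(y,m.sum(),np.median(Z[m]).round(1),np.median(v[m]))
save(s,"w10c.png",(200,60,330,230),4) if 0 else None
```

```text
15.425 bx 598.2 by 69.5 z 153.5 [ 0.   0.2 -0.6]
5 48 101.6 65.5
6 15 103.6 93.0
7 25 103.7 93.0
8 17 104.2 93.0
9 22 103.5 92.5
10 24 104.0 93.0
11 15 103.4 93.0
12 26 103.6 93.0
13 13 104.1 92.0
14 26 103.6 99.0
15 26 105.1 159.0
16 15 105.7 185.0
17 23 105.7 185.0
18 23 105.8 185.0
19 14 105.4 185.5
20 23 105.2 185.0
21 13 105.4 184.0
22 24 105.6 185.0
23 12 105.1 185.5
24 24 105.5 185.0
25 13 105.5 185.0
26 23 105.3 185.0
27 17 105.6 185.0
28 19 105.3 185.0
29 17 105.5 186.0
```

View pics/w10.png

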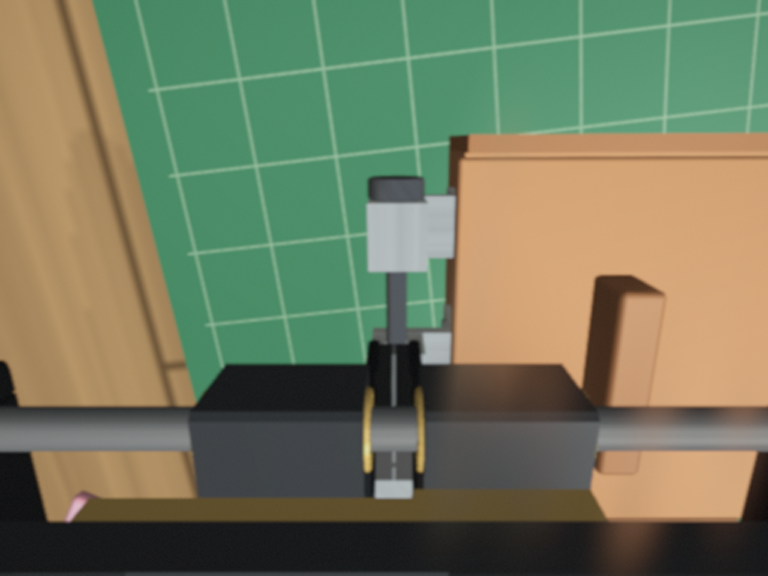

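The head, at (396,190), meets the knuckle face with no gap: it spans y 5 to 15, continuous with the knuckle. I'll lift clear and hand in.

>>> send_rows(series=[0, 0, -40, 0, 0, 0, 1, 0, 0, -90, 0, 0, 0, 1, 0, 0, -100, 0, 0, 0, 1, 0, 0, -100, 0, 0, 0, 1, 0, 0, -100, 0, 0, 0, 1])

```text
clock: 16.1
ee_pos: [600.3, 3.1, 251.0]
tool_rot: [0.057, 0.998, -0.0, -0.001]
force: [0.2, 0.2, -0.0]
gripper_width: 0.006
```

Run:
```python
from h import *
tip(); print(env.hand_in())
```

```text
16.1 bx 596.4 by 69.0 z 251.0 [ 0.2  0.2 -0. ]
the job is handed in; nothing more can be done
None
```

The lid is back on its hinge and the steel pin is fully home. I handed the job in at 16.1 s with the arm touching nothing.

- **Lid:** I pinched the rail and slid the lid about 42.5 mm. Before the push it measured about 0.4 mm short of in line, well within the 3 mm the pin can draw in.
- **Pin:** I pushed the head with shut fingers until it stopped. It held its position while the force rose to 17 N.
- **Last checks:** The close wrist view shows the head 10 mm deep against the first knuckle with no gap. The top view shows the tip sticking out past the last knuckle. I never touched the bystanders, and the ones in view looked unmoved.
- **Disagreements:** The scene and top cameras disagree by up to about 6 mm with each other and by a few mm with the wrist camera. I relied on the close wrist measurements, where the block sizes and heights matched the description. In the final top view the arm hid part of the hinge, including the pin head.

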